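# Lay the wide-capped vial on the tube rocker

## Task

Draw the vial with the wide cap straight up out of its tight pocket in the metal block and lay it on its side in the middle groove of the tube rocker's row nearer that block: cap hanging out over the edge on the block's side, foot right up against the rocker's middle wall. Lay it down gently, let go, and leave the block, the other vials and the bottle where they are.

Things in the scene. Friction and masses are not known exactly. Their poses are not given: they have to be found in the camera images.
- vial_center (a point): Half-way along the wide-capped vial, 44.5 mm from its foot; z axis from foot to cap. White cylinder 18 mm across, 65 mm long, under a grey cap 24 mm across, 24 mm tall (89 mm in all, about 60 g, balancing 42 mm from the foot). Stands in a pocket 1 mm wider, 61 mm deep: only the cap is out, its underside 4 mm above the block's top; out once raised 61 mm. Rolls on flat surfaces.
- vial_cap (a point): Centre of the wide cap of that vial, on its axis, 77 mm from the foot; z axis from foot to cap.
- block: Bare aluminium block, loose on the bench, 1.5 kg, 50 mm (x) by 190 mm (y) by 66 mm high; its x axis points to the rocker; origin: centre of underside. Three vertical pockets along its y axis at y = -60, 0, +60 mm, each holding a vial; which is in which varies. Pulling sideways on a vial in its pocket drags the block.
- slim_a_center (a point): Half-way up one of the two other vials in the block: the same white body (18 mm by 65 mm) with a narrow low grey cap 19 mm in diameter and 14 mm tall (79 mm in all, top 18 mm above the block). To be left alone.
- slim_b_center (a point): Half-way up the other narrow-capped vial in the block, same make. To be left alone.
- rocker: Tube rocker, fixed. Base 100 x 180 mm (x, y); platform 118 x 190 mm, 73 to 79 mm above the bench. Origin: centre of underside; x along the grooves, away from the block. A wall (x = -4 to 4 mm, top 98 mm up) parts two rows of five 90 degree V grooves, 34 mm apart in y, reaching out to x = -59 and 59 mm; bottoms 82 mm, rims 93 mm up. Wanted: the middle one (y = 0) of the -x row (nearer the block).
- groove_home (a point): Where point vial_center lies when the vial is home in the wanted groove: 48.5 mm to -x of the rocker's origin, 94.7 mm above the bench. Axes as the rocker's: x along the groove towards the wall, where the foot goes; z up. The cap then starts 10 mm beyond the platform's edge, with free space beside and below it.
- lying_vial: A narrow-capped vial lying in a groove of the rocker's far (+x) row (away from the block), next to the middle one; origin on its axis half-way along its 65 mm body. To be left alone.
- bottle: A reagent jar 52 mm in diameter and 85 mm tall standing on the bench beyond, origin at the centre of its underside. To be left alone.
Mind the look-alikes: they are no part of the job. Of the things that look like the block, take the one that is farthest to the robot's left at the start.

How it is judged:
On the way:
1. the wide-capped vial is drawn right out of its pocket, still upright (within 0.4 rad) (z of vial_center in the frame of block above 0.112 m and angle between vial_center's own z axis and vertical below 0.4 rad), for 0.1 s.
At the end, for the whole second after the job is handed in: The vial lies released and still in the groove: centre within 4 mm of groove_home sideways and in height, at most 4 mm short or 3 mm past along it, axis within 0.10 rad of the groove, cap on the block's side; block, other three vials and bottle within 15 mm of their starts (x of vial_center in the frame of groove_home between -0.004 and 0.003 m and y of vial_center in the frame of groove_home between -0.004 and 0.004 m and z of vial_center in the frame of groove_home between -0.004 and 0.004 m and x of vial_cap in the frame of groove_home below -0.02 m and angle between the z axis of vial_center and the x axis of groove_home, either way round below 0.1 rad and distance of each of block, slim_a_center, slim_b_center, lying_vial, bottle from where it was at the start of the episode below 0.015 m and linear speed of vial below 0.02 m/s); the robot touches nothing.
It fails at once if the block, another vial or the bottle is shifted by more than 25 mm (distance of any of block, slim_a_center, slim_b_center, lying_vial, bottle from where it was at the start of the episode above 0.025 m).
It fails at once if the vial is dropped: it falls faster than 0.8 m/s with no finger on it (linear speed of vial above 0.8 m/s and contact force between the fingers and vial below 0.05 N).
It fails at once if the vial is pressed on the rocker with more than 40 N (contact force between vial and rocker above 40 N).
It also fails if it takes over 42 s, if anything falls off the work surface, if the arm or the gripper's body presses on something with over 40 N, if the wrist force passes 120 N, or if a joint passes its speed limit or range.

## Robot

A 7-joint arm with a two-finger parallel gripper is mounted at the origin on the work surface. World frame = base frame: x ahead of the robot, y to its left, z up, the work surface at z = 0. Lengths are in m, angles in rad, forces in N, time in s.
With the tool pointing down it reaches from about 0.4 to 0.9 m from the base axis. Payload 5.5 kg.
Tool frame: the origin (TCP) lies midway between the tips of the shut fingers; the grasp point (between the pads) lies arm.grip_depth behind it (arm.grip_depth is the distance from the TCP to the grasp point, in m); z points along the fingers, y is the line along which they close (so a half turn about z gives the same grasp; the last joint's range is limited). The gripper opens to 92 mm and grips with 3 to 60 N. Pads are 19 mm wide; open, the fingers measure 130 mm over their backs; the gripper's body (75 mm by 190 mm) begins 47 mm behind the grasp point.
Start: joints at [1.389, 0.501, -0.427, 1.55, 0.221, 1.138, -0.21], TCP at [0.28, -0.587, 0.227] pointing down, gripper open.
Joint ranges: [-2.88, 2.88], [-0.31, 2.03], [-1.54, 1.56], [0.2, 2.42], [-1.41, 4.55], [0.19, 2.02], [-2.57, 2.57]. Speed limits (rad/s): [2.57, 2.57, 3.14, 3.14, 3.14, 3.14, 3.14].

## Interface

Orientations are given as a rotation vector (axis times angle).
In Python, from rig import telemetry, imaging, workorder, arm gives the robot as it stands.
- The arm moves only by the tool jog_arm, never from a script. Its argument "targets" is a list of rows, each an object of numbers: "dx", "dy", "dz": the shift along the tool's x, y, z normalised to -1 to 1, where 1 is 300 mm; "spin": the turn about the tool's z normalised to -1 to 1, where 1 is 180 degrees. A call has exactly 5 rows; each row shifts and turns the commanded pose from where the row before left it, along the tool's axes as they then stand; what a row does not reach is not made up. A row lasts 1/8 s, in which the tool goes at most 62.5 mm and 10.7 degrees, less where a joint would pass 70% of its speed; a pose out of reach is approached as far as the arm can. A call with a number of a shift or a turn outside -1 to 1 is refused whole. A call with a gripper value outside its range is refused whole. "jaw" is the opening, from -1 (shut) to 1 (fully open), so that 0 is half open, set as the call begins (left out, the last holds). The fingers move at their own pace and stop on an object; "force" is the grip in N (left out, the last holds). Time passes only in rows, so rows that do not move let the fingers close, or fill a call up. It gives the time, the measured TCP pose, the force, the opening and the grip force at its end, in the units of the state.
- telemetry.read_state(): the state, without advancing time (a new reading comes with each control period).
- imaging.capture(name): name is "scene" or "top"; returns a dict with "color" (480x640x3 uint8, red, green, blue), "depth" (480x640 float32, m along the optical axis (not along the pixel's ray), 0 where there is no reading), "fx", "fy", "cx", "cy" (pixels), "dist_coeffs" ([k1, k2, p1, p2, k3] as OpenCV has them; the pictures are not rectified), "eye" and "orientation" of the camera in the world. Camera axes: x right, y down, z forward; pixel columns grow to the right and rows downward; lengths in m; the calibration is good to about 2 mm. A picture is of the moment at which its call begins.
- workorder.finish_job(): hands the job in; it is judged then, once.
The state is a dict: "time": time; "joint_positions": joint angles; "qd": joint speeds; "tau": joint torques, N m; "tcp_pos": TCP position; "tcp_rot": TCP orientation; "contact_force": force on the tool from outside, world axes, zero at the start; "moment": the same for the moment, N m; "opening": finger opening in m; "gripper_force": force on a finger pad.
Only numpy, scipy, OpenCV 4.12 (cv2) and the standard library are available. Lean on these libraries where they do the work, as an engineer would, in place of code of your own. Each camera call takes 0.05 s, during which the arm holds its last target. There are 200 camera calls.

## Working session

There is one attempt and no reset: what is moved stays moved. The work goes in short steps, Python scripts to look and compute and a tool call to move; the robot and the scene stay as the last step left them, time stands still between calls to the robot, and variables do not carry over. Pictures are saved under pics/ and viewed, at most 10 in all, crops included, and the job is handed in when it is done.

Besides the shell and the picture viewer there is one more tool, called after ">>>" as name(argument=value, ...), one argument or row to a line, values as JSON. jog_arm: Moves the arm, as the interface text tells. Scaled input: -1 to 1 covers 300 mm each way for a shift and 180 degrees each way for a turn. Its arguments: {"type":"object","properties":{"targets":{"type":"array"},"jaw":{"type":"number"},"force":{"type":"number"}},"required":["targets"]}

```bash
ls; mkdir -p pics; cat > h.py <<'E'
import numpy as np, cv2, pickle
from scipy.spatial.transform import Rotation as R
from rig import telemetry, imaging, workorder, arm
def cap(n,fn=None):
    c=imaging.capture(n); pickle.dump(c,open(f'{n}.pkl','wb'))
    if fn: cv2.imwrite(f'pics/{fn}.png',c['color'][:,:,::-1])
    return c
def rot(c):
    o=np.array(c['orientation'],float)
    return o if o.shape==(3,3) else R.from_rotvec(o).as_matrix() if o.size==3 else R.from_quat(o).as_matrix()
def K(c): return np.array([[c['fx'],0,c['cx']],[0,c['fy'],c['cy']],[0,0,1.]])
def cloud(c):
    v,u=np.mgrid[0:480,0:640]
    p=cv2.undistortPoints(np.stack([u,v],-1).reshape(-1,1,2).astype(np.float64),K(c),np.array(c['dist_coeffs'],float)).reshape(480,640,2)
    d=c['depth'][...,None]
    P=np.concatenate([p*d,d],-1)@rot(c).T+np.array(c['eye'])
    P[c['depth']==0]=np.nan
    return P
def ray_z(c,u,v,z):
    p=cv2.undistortPoints(np.array([[[u,v]]],float),K(c),np.array(c['dist_coeffs'],float)).ravel()
    d=rot(c)@np.array([p[0],p[1],1]); e=np.array(c['eye']); return e+d*(z-e[2])/d[2]
def proj(c,P):
    Rm=rot(c).T; return cv2.projectPoints(np.atleast_2d(np.array(P,float)),cv2.Rodrigues(Rm)[0],-Rm@np.array(c['eye']),K(c),np.array(c['dist_coeffs'],float))[0].reshape(-1,2)
E
python3 - <<'E'
from h import *
for n in('scene','top'):
    c=cap(n,n+'0'); print(n,c['eye'],c['orientation'],c['fx'],c['dist_coeffs'])
s=telemetry.read_state(); print(s, arm.grip_depth)
print(R.from_rotvec(s['tcp_rot']).as_matrix().round(3))
E
```

```text
pics
scene [ 0.88924641 -0.52718904  0.74255134] [-2.30182699 -0.76883074  0.30662033] 444.10951286409556 [0.03168564 0.         0.         0.         0.        ]
top [ 0.47985657 -0.06227771  0.94963081] [-2.12997336  2.18501581 -0.08671756] 433.42021591055857 [-0.05491352  0.          0.          0.          0.        ]
{'time': 0.1, 'joint_positions': array([ 1.38920032,  0.50176597, -0.42682653,  1.55135579,  0.22081202,
        1.13828921, -0.21027848]), 'qd': array([ 0.00071319, -0.00168922, -0.00097001, -0.00202736,  0.00022548,
       -0.00072331, -0.00014472]), 'tau': array([-1.24840904e-02, -5.67878473e+01, -5.83871216e+00, -2.79912293e+01,
       -6.88981265e-02,  2.40671384e-02,  2.82067754e-05]), 'tcp_pos': array([ 0.2793781 , -0.58619292,  0.225772  ]), 'tcp_rot': array([-3.06249972e+00, -6.92700408e-01,  5.11973489e-04]), 'contact_force': array([-0.59131913, -0.04463282, -0.28663815]), 'moment': array([-0.01423625,  0.00966699, -0.02844903]), 'gripper_force': 0.0, 'opening': 0.09182461630638679} 0.0188
[[ 0.903  0.43  -0.001]
 [ 0.43  -0.903  0.002]
 [ 0.    -0.002 -1.   ]]
```

View pics/top0.png

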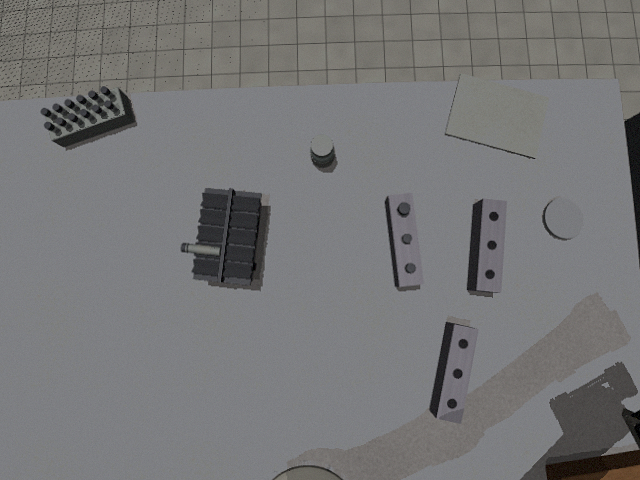

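View pics/scene0.png

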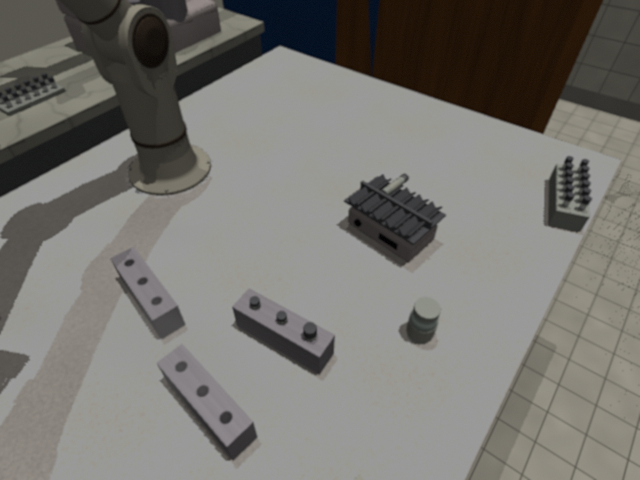

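The top view shows three block look-alikes: block A at (405,240) with three caps, and hole-only blocks at (487,246) and (455,370). Farthest to the robot's left (image left) is A. Its caps are at (404,208), which looks wide, and at (407,239) and (410,268), which look narrow. The rocker is at (228,237), its block-side row is to the right, and the lying vial is at (200,249).

```bash
python3 - <<'E'
from h import *
c=pickle.load(open('top.pkl','rb')); im=c['color'][:,:,::-1]
a=cv2.resize(im[185:295,375:435],None,fx=5,fy=5,interpolation=cv2.INTER_CUBIC)
b=cv2.resize(im[180:290,175:275],None,fx=5,fy=5,interpolation=cv2.INTER_CUBIC)
cv2.imwrite('pics/crop1.png',np.hstack([a,b])) # a: u=375+px/5 ; b: u=175+(px-300)/5
P=cloud(c)
# block top
for nm,(u0,u1,v0,v1),(z0,z1) in [('block',(375,435,180,300),(.060,.070)),('wall',(180,280,175,300),(.0955,.102)),('rim',(180,280,175,300),(.088,.0955)),('caps',(375,435,180,300),(.078,.1)),('bottle',(300,345,125,175),(.075,.1))]:
    Q=P[v0:v1,u0:u1].reshape(-1,3); Q=Q[(Q[:,2]>z0)&(Q[:,2]<z1)]
    r=cv2.minAreaRect(Q[:,:2].astype(np.float32)); print(nm,len(Q),Q.mean(0).round(4),r, np.percentile(Q[:,2],[5,50,95]).round(4))
for u,v in[(404,208),(407,239),(410,268)]:
    print(P[v-6:v+7,u-6:u+7,2].round(3).max(), P[v,u])
E
```

```text
block 1895 [ 0.5725 -0.2175  0.0664] ((0.575777530670166, -0.21718314290046692), (0.18926410377025604, 0.05131690204143524), 4.6267619132995605) [0.0636 0.0665 0.069 ]
wall 545 [0.5822 0.1584 0.0986] ((0.6009740233421326, 0.16116264462471008), (0.1309170126914978, 0.16782847046852112), 54.4763069152832) [0.096  0.0985 0.1014]
rim 2231 [0.5903 0.1441 0.0914] ((0.5930718183517456, 0.15869256854057312), (0.14435754716396332, 0.1831047087907791), 82.66508483886719) [0.0884 0.0914 0.0946]
caps 266 [ 0.5873 -0.2154  0.0884] ((0.576816737651825, -0.2150779813528061), (0.14060558378696442, 0.022978123277425766), 3.0146982669830322) [0.0818 0.0861 0.0963]
bottle 408 [ 0.7715 -0.0518  0.085 ] ((0.772405207157135, -0.05198834836483002), (0.04548509418964386, 0.04583585262298584), 48.76835250854492) [0.0816 0.0852 0.0878]
0.099 [ 0.63480477 -0.21324175  0.09287061]
0.089 [ 0.57304498 -0.21761603  0.08601386]
0.089 [ 0.51500551 -0.22126993  0.08459518]
```

View pics/crop1.png

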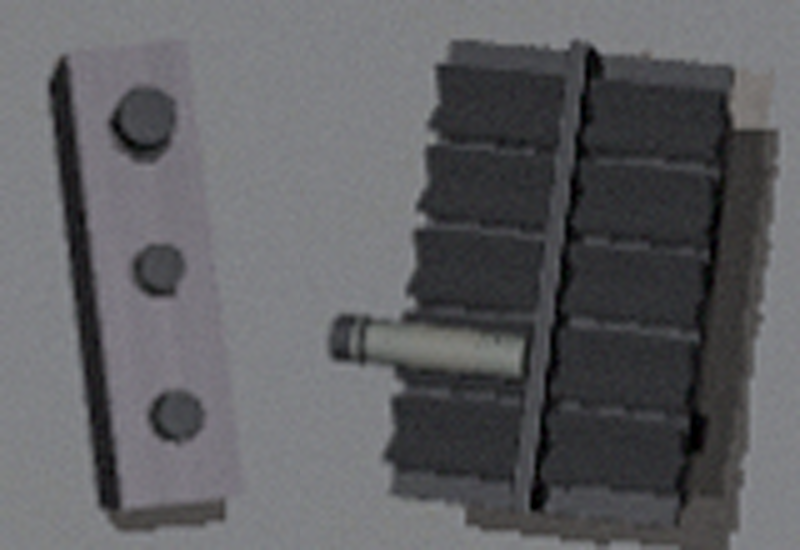

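The crop confirms it: the wide cap is at crop (147,118), which is u≈404.4, v≈208.6. The other two caps are clearly narrower. The target is the third groove from the top in the rocker's right-hand row, around crop (640,285). Next I fit the rocker and cap poses.

```bash
python3 - <<'E'
from h import *
from scipy.optimize import least_squares, minimize
def model(x,y):
    g=np.abs((y+17)%34-17); h=82+np.minimum(g,11.0)
    h=np.where(np.abs(y)>85,79,h) if False else h
    h=np.where(np.abs(x)<4,98,h); return h
for n in('top','scene'):
    c=pickle.load(open(n+'.pkl','rb')); P=cloud(c)*1000
    Q=P.reshape(-1,3); 
    Q=Q[(Q[:,2]>76)&(Q[:,2]<106)&(np.abs(Q[:,0]-590)<125)&(np.abs(Q[:,1]-158)<90)]
    def f(p,full=False):
        a=p[2]; d=Q[:,:2]-p[:2]; x=d@[np.cos(a),np.sin(a)]; y=d@[-np.sin(a),np.cos(a)]
        m=(np.abs(x)<57)&(np.abs(y)<83)&~((x>0)&(np.abs(np.abs(y)-34)<17))
        r=np.abs(Q[m,2]+p[3]-model(x[m],y[m])); r=np.minimum(r,5)
        return r.sum()-5*1.0*m.sum()  # reward covered area
    best=min((minimize(f,[x0,y0,np.deg2rad(a0),0],method='Nelder-Mead',options=dict(xatol=.02,fatol=.1,maxiter=2000)) for x0 in(580,590,600) for y0 in(152,160) for a0 in(80,84,88)),key=lambda r:r.fun)
    print(n,len(Q),best.x[:2],np.rad2deg(best.x[2]),best.x[3],best.fun)
    # wide cap: pixels at z>~90 near
    S=P.reshape(-1,3); S=S[(np.linalg.norm(S[:,:2]-[634,-213],axis=1)<22)&(S[:,2]>89)&(S[:,2]<101)]
    print('cap',len(S),S.mean(0),cv2.minEnclosingCircle(S[:,:2].astype(np.float32)))
c=pickle.load(open('top.pkl','rb'))
for u,v,z in[(404.4,208.6,.094),(231,188.4,.098),(220.6,282,.098)]: print(ray_z(c,u,v,z))
E
```

```text
top 5517 [590.38611178 146.34134764] 82.35625672747872 0.00014416034474453593 -11492.149260369251
cap 111 [ 634.66233009 -211.9621757    94.44471785] ((635.1889038085938, -212.1201629638672), 11.859996795654297)
scene 3587 [589.73291938 147.73672622] 82.30564657476974 8.05403878385694e-05 -6769.022741974941
cap 145 [ 635.53134471 -213.98359541   93.29477937] ((634.8133544921875, -213.34954833984375), 12.04427719116211)
[ 0.63336444 -0.21378547  0.094     ]
[0.68400004 0.13331349 0.098     ]
[0.49624789 0.15454657 0.098     ]
```

>>> jog_arm(
  targets=[
    {"dx":0.16,"dy":-0.061},
    {"dx":0.16,"dy":-0.061},
    {"dx":0.16,"dy":-0.061},
    {"dx":0.16,"dy":-0.061},
    {"dx":0.16,"dy":-0.061},
  ],
  jaw=1,
  force=25,
)

```text
schema error: expected keys dx, dy, dz, spin
```

>>> jog_arm(
  targets=[
    {"dx":0.16,"dy":-0.061},
    {"dx":0.16,"dy":-0.061},
    {"dx":0.16,"dy":-0.061},
    {"spin":0.059},
    {"spin":0.059},
  ],
)

```text
schema error: expected keys dx, dy, dz, spin
```

```bash
cat > st.py <<'E'
import sys
from h import *
def st(goal=None,ang=None):
    s=telemetry.read_state(); M=R.from_rotvec(s['tcp_rot']).as_matrix(); a=np.degrees(np.arctan2(M[1,0],M[0,0]))
    print('t',round(s['time'],2),'tcp',s['tcp_pos'].round(4),'xang',a.round(2),'zax',M[:,2].round(3),'F',s['contact_force'].round(2),'open',round(s['opening'],4),'gf',round(s['gripper_force'],2)); print('q',s['joint_positions'].round(2))
    if goal is not None: print('tool delta units',(M.T@(np.array(goal)-s['tcp_pos'])/.3).round(4))
    if ang is not None: print('spin',((a-ang+180)%360-180)/180)
if __name__=='__main__':
    v=list(map(float,sys.argv[1:])); st(v[:3] or None, v[3] if len(v)>3 else None)
E
python3 st.py 0.6348 -0.213 0.130 4.4
```

```text
t 0.1 tcp [ 0.2794 -0.5862  0.2258] xang 25.49 zax [-0.001  0.002 -1.   ] F [-0.59 -0.04 -0.29] open 0.0918 gf 0.0
q [ 1.39  0.5  -0.43  1.55  0.22  1.14 -0.21]
tool delta units [ 1.6048 -0.6125  0.3204]
spin 0.11716831054610756
```

All four keys are needed in each row.

>>> jog_arm(
  targets=[
    {"dx":0.16,"dy":-0.061,"dz":0,"spin":0},
    {"dx":0.16,"dy":-0.061,"dz":0,"spin":0},
    {"dx":0.16,"dy":-0.061,"dz":0,"spin":0},
    {"dx":0.16,"dy":-0.061,"dz":0,"spin":0},
    {"dx":0.16,"dy":-0.061,"dz":0,"spin":0},
  ],
  jaw=1,
  force=25,
)

```text
time: 0.72
tcp_pos: [0.4577, -0.3995, 0.2264]
tcp_rot: [-3.064, -0.693, 0.001]
contact_force: [-0.0, -0.1, 0.5]
opening: 0.0919
gripper_force: 0.0
```

>>> jog_arm(
  targets=[
    {"dx":0.16,"dy":-0.061,"dz":0,"spin":0},
    {"dx":0.16,"dy":-0.061,"dz":0,"spin":0},
    {"dx":0.16,"dy":-0.061,"dz":0,"spin":0},
    {"dx":0,"dy":0,"dz":0.05,"spin":0.058},
    {"dx":0,"dy":0,"dz":0.05,"spin":0.059},
  ],
)

```text
time: 1.35
tcp_pos: [0.5638, -0.2881, 0.1959]
tcp_rot: [-3.139, -0.115, 0.001]
contact_force: [0.4, -0.5, 0.8]
opening: 0.0918
gripper_force: 0.0
```

```bash
python3 st.py 0.6348 -0.213 0.130 4.4
```

```text
t 1.35 tcp [ 0.5638 -0.2881  0.1959] xang 4.2 zax [-0.     0.001 -1.   ] F [ 0.42 -0.45  0.78] open 0.0918 gf 0.0
q [ 0.76  0.5  -0.45  1.62  0.24  1.07 -1.26]
tool delta units [ 0.2546 -0.2323  0.2196]
spin -0.0011086690927028383
```

>>> jog_arm(
  targets=[
    {"dx":0.085,"dy":-0.077,"dz":0,"spin":0},
    {"dx":0.085,"dy":-0.077,"dz":0,"spin":0},
    {"dx":0.085,"dy":-0.078,"dz":0,"spin":0},
    {"dx":0,"dy":0,"dz":0.1,"spin":0},
    {"dx":0,"dy":0,"dz":0.12,"spin":0},
  ],
)

```text
time: 1.98
tcp_pos: [0.6351, -0.2133, 0.1303]
tcp_rot: [3.139, 0.123, 0.002]
contact_force: [-0.7, -0.0, -1.0]
opening: 0.0916
gripper_force: 0.0
```

```bash
python3 st.py 0.6348 -0.213 0.0695 4.4; python3 -c "
from h import *
c=cap('scene'); 
im=c['color'][240:400,200:380,::-1]; cv2.imwrite('pics/s1.png',cv2.resize(im,None,fx=3.5,fy=3.5,interpolation=cv2.INTER_CUBIC))"
```

```text
t 1.98 tcp [ 0.6351 -0.2133  0.1303] xang 4.5 zax [ 0.001 -0.    -1.   ] F [-0.71 -0.03 -1.02] open 0.0916 gf 0.0
q [ 0.58  0.64 -0.43  1.58  0.3   0.99 -1.43]
tool delta units [-0.0011 -0.0012  0.2027]
spin 0.000576130891957089
```

View pics/s1.png

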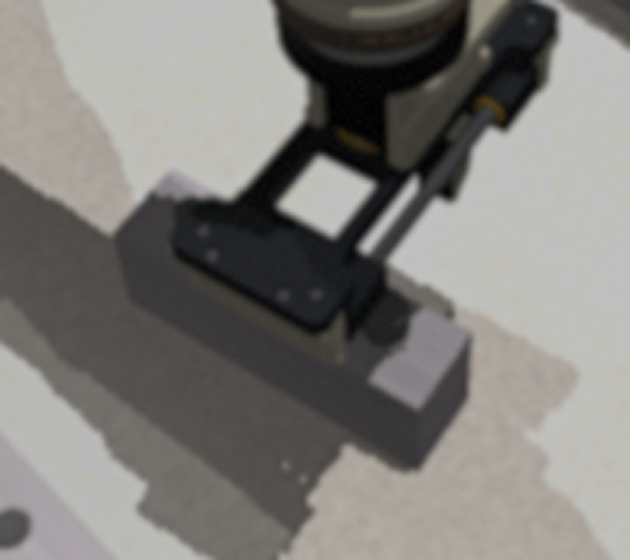

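>>> jog_arm(
  targets=[
    {"dx":0,"dy":0,"dz":0.06,"spin":0},
    {"dx":0,"dy":0,"dz":0.06,"spin":0},
    {"dx":0,"dy":0,"dz":0.05,"spin":0},
    {"dx":0,"dy":0,"dz":0.03,"spin":0},
    {"dx":0,"dy":0,"dz":0,"spin":0},
  ],
  jaw=0.1,
)

```text
time: 2.65
tcp_pos: [0.6338, -0.2139, 0.0701]
tcp_rot: [-3.139, -0.121, 0.002]
contact_force: [-0.0, 0.3, 0.1]
opening: 0.0517
gripper_force: 0.0
```

>>> jog_arm(
  targets=[
    {"dx":0,"dy":0,"dz":0,"spin":0},
    {"dx":0,"dy":0,"dz":0,"spin":0},
    {"dx":0,"dy":0,"dz":0,"spin":0},
    {"dx":0,"dy":0,"dz":0,"spin":0},
    {"dx":0,"dy":0,"dz":0,"spin":0},
  ],
  jaw=-1,
  force=20,
)

```text
time: 3.28
tcp_pos: [0.6347, -0.2132, 0.0713]
tcp_rot: [-3.139, -0.122, -0.001]
contact_force: [-0.4, 3.1, 4.0]
opening: 0.0235
gripper_force: 20.0
```

>>> jog_arm(
  targets=[
    {"dx":0,"dy":-0.002,"dz":-0.02,"spin":0},
    {"dx":0,"dy":0,"dz":-0.03,"spin":0},
    {"dx":0,"dy":0,"dz":-0.05,"spin":0},
    {"dx":0,"dy":0,"dz":-0.05,"spin":0},
    {"dx":0,"dy":0,"dz":0,"spin":0},
  ],
)

```text
time: 3.9
tcp_pos: [0.635, -0.2136, 0.118]
tcp_rot: [3.138, 0.121, 0.003]
contact_force: [-0.3, 2.3, 0.9]
opening: 0.0236
gripper_force: 20.0
```

>>> jog_arm(
  targets=[
    {"dx":0,"dy":0,"dz":-0.05,"spin":0},
    {"dx":0,"dy":0,"dz":-0.08,"spin":0},
    {"dx":0,"dy":0,"dz":-0.12,"spin":0},
    {"dx":0,"dy":0,"dz":-0.12,"spin":0},
    {"dx":0,"dy":0,"dz":0,"spin":0},
  ],
)

```text
time: 4.53
tcp_pos: [0.6364, -0.2148, 0.2313]
tcp_rot: [3.136, 0.12, 0.01]
contact_force: [-0.3, -0.0, -1.2]
opening: 0.0235
gripper_force: 20.0
```

```bash
python3 st.py 0.6348 -0.213 0.0695 4.4; python3 -c "
from h import *
c=cap('scene','s2')
c=cap('top')
print(proj(c,[.635,-.213,.066]))
P=cloud(c);Q=P[180:300,375:435].reshape(-1,3);Q=Q[(Q[:,2]>.06)&(Q[:,2]<.07)]; print(cv2.minAreaRect(Q[:,:2].astype(np.float32)))"
```

```text
t 4.53 tcp [ 0.6364 -0.2148  0.2313] xang 4.38 zax [ 0.007 -0.003 -1.   ] F [-0.35 -0.04 -1.22] open 0.0235 gf 19.99
q [ 0.6   0.54 -0.46  1.49  0.25  1.16 -1.4 ]
tool delta units [-0.0082 -0.0084  0.5393]
spin -0.00011543003172897039
[[401.69096022 210.29372973]]
((0.5695784687995911, -0.21780836582183838), (0.1769159436225891, 0.05129900202155113), 4.598311424255371)
```

View pics/s2.png

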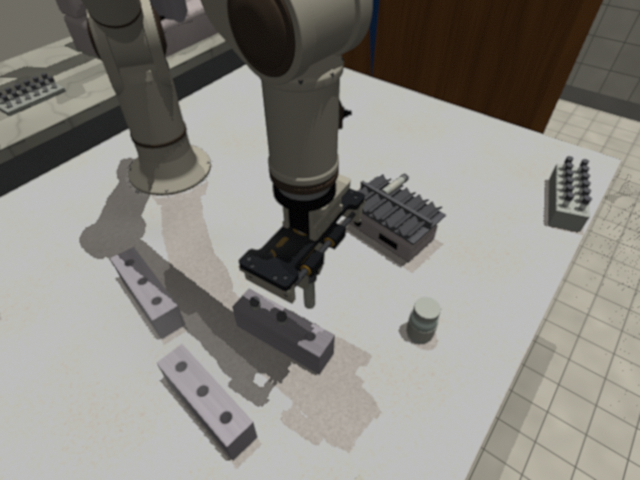

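The vial hangs upright in the gripper (vial at (310,290)), clear of the block, which has not moved. Next: to the rocker.

>>> jog_arm(
  targets=[
    {"dx":0,"dy":-0.12,"dz":0,"spin":0},
    {"dx":-0.014,"dy":-0.17,"dz":0,"spin":0},
    {"dx":-0.014,"dy":-0.18,"dz":0,"spin":0},
    {"dx":-0.014,"dy":-0.18,"dz":0,"spin":0},
    {"dx":-0.014,"dy":-0.18,"dz":0,"spin":0},
  ],
)

```text
time: 5.25
tcp_pos: [0.5967, 0.0345, 0.2252]
tcp_rot: [3.139, 0.121, -0.004]
contact_force: [0.4, 0.3, -1.2]
opening: 0.0235
gripper_force: 20.0
```

>>> jog_arm(
  targets=[
    {"dx":-0.014,"dy":-0.18,"dz":0,"spin":0},
    {"dx":0,"dy":-0.1,"dz":0,"spin":0},
    {"dx":0,"dy":0,"dz":0,"spin":-0.054},
    {"dx":0,"dy":0,"dz":0,"spin":-0.054},
    {"dx":0,"dy":0,"dz":0,"spin":-0.054},
  ],
)

```text
time: 5.88
tcp_pos: [0.5865, 0.1163, 0.2251]
tcp_rot: [3.005, 0.916, -0.005]
contact_force: [0.0, 0.9, -0.9]
opening: 0.0235
gripper_force: 20.0
```

>>> jog_arm(
  targets=[
    {"dx":0,"dy":0,"dz":0,"spin":-0.054},
    {"dx":0,"dy":0,"dz":0,"spin":-0.054},
    {"dx":0,"dy":0,"dz":0,"spin":-0.054},
    {"dx":0,"dy":0,"dz":0,"spin":-0.054},
    {"dx":0,"dy":0,"dz":0,"spin":-0.054},
  ],
)

```text
time: 6.5
tcp_pos: [0.5866, 0.1161, 0.2251]
tcp_rot: [-2.361, -2.071, 0.004]
contact_force: [0.4, 0.4, -0.1]
opening: 0.0232
gripper_force: 20.0
```

```bash
python3 st.py 0.588 0.131 0.175 82.4
```

```text
t 6.5 tcp [0.5866 0.1161 0.2251] xang 82.5 zax [-0.003 -0.001 -1.   ] F [ 0.37  0.38 -0.1 ] open 0.0232 gf 19.99
q [ 0.39  0.51 -0.85  1.68  0.42  1.15 -0.71]
tool delta units [ 0.0499 -0.0013  0.167 ]
spin 0.0005546267853181537
```

>>> jog_arm(
  targets=[
    {"dx":0.023,"dy":0,"dz":0,"spin":0},
    {"dx":0.022,"dy":0,"dz":0.06,"spin":0},
    {"dx":0,"dy":0,"dz":0.08,"spin":0},
    {"dx":0,"dy":0,"dz":0.06,"spin":0},
    {"dx":0,"dy":0,"dz":0,"spin":0},
  ],
)

```text
time: 7.12
tcp_pos: [0.5879, 0.13, 0.1644]
tcp_rot: [-2.366, -2.063, 0.006]
contact_force: [-0.0, 0.1, -1.0]
opening: 0.0235
gripper_force: 20.0
```

```bash
python3 st.py 0.588 0.131 0.1575 82.4; python3 -c "
from h import *
c=cap('scene') 
im=c['color'][130:270,320:470,::-1]; cv2.imwrite('pics/s3.png',cv2.resize(im,None,fx=4,fy=4,interpolation=cv2.INTER_CUBIC))"
```

```text
t 7.12 tcp [0.5879 0.13   0.1644] xang 82.16 zax [-0.004 -0.001 -1.   ] F [-0.02  0.1  -1.02] open 0.0235 gf 19.99
q [ 0.33  0.58 -0.81  1.72  0.48  1.05 -0.78]
tool delta units [0.0032 0.0001 0.0229]
spin -0.001314104364272358
```

View pics/s3.png

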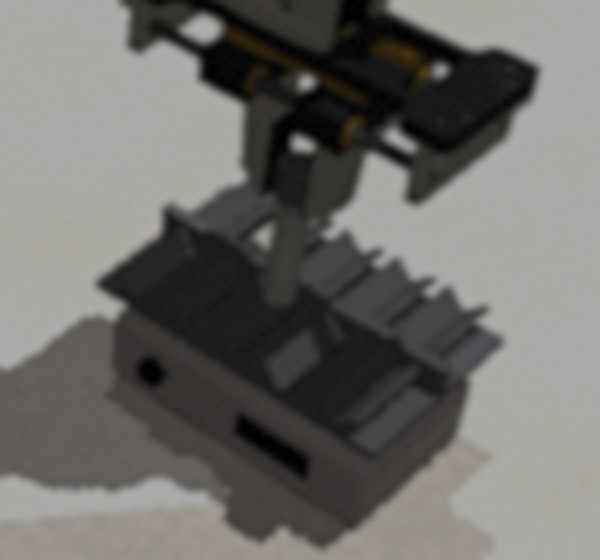

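The vial hangs upright just above the middle groove, near the wall (foot at crop (280,300)). Lower until it touches, with a lighter grip.

>>> jog_arm(
  targets=[
    {"dx":0,"dy":0,"dz":0.008,"spin":0},
    {"dx":0,"dy":0,"dz":0.008,"spin":0},
    {"dx":0,"dy":0,"dz":0.007,"spin":0},
    {"dx":0,"dy":0,"dz":0.004,"spin":0},
    {"dx":0,"dy":0,"dz":0,"spin":0},
  ],
  force=8,
)

```text
time: 7.8
tcp_pos: [0.5894, 0.1303, 0.1586]
tcp_rot: [-2.368, -2.065, 0.0]
contact_force: [-0.4, 0.7, -0.9]
opening: 0.0234
gripper_force: 8.0
```

>>> jog_arm(
  targets=[
    {"dx":0,"dy":0,"dz":0.004,"spin":0},
    {"dx":0,"dy":0,"dz":0.004,"spin":0},
    {"dx":0,"dy":0,"dz":0,"spin":0},
    {"dx":0,"dy":0,"dz":0,"spin":0},
    {"dx":0,"dy":0,"dz":0,"spin":0},
  ],
)

```text
time: 8.43
tcp_pos: [0.5896, 0.1304, 0.1564]
tcp_rot: [2.367, 2.065, 0.001]
contact_force: [0.6, -0.2, 0.7]
opening: 0.0237
gripper_force: 8.0
```

>>> jog_arm(
  targets=[
    {"dx":0,"dy":0,"dz":0.003,"spin":0},
    {"dx":-0.015,"dy":0,"dz":0.002,"spin":0},
    {"dx":-0.015,"dy":0,"dz":0.002,"spin":0},
    {"dx":-0.02,"dy":0,"dz":0.003,"spin":0},
    {"dx":0,"dy":0,"dz":0,"spin":0},
  ],
  force=5,
)

```text
time: 9.05
tcp_pos: [0.5872, 0.1143, 0.153]
tcp_rot: [2.369, 2.063, -0.001]
contact_force: [-0.4, -1.4, 2.8]
opening: 0.0239
gripper_force: 5.0
```

```bash
python3 st.py; python3 -c "
from h import *
c=cap('scene') 
im=c['color'][130:270,320:470,::-1]; cv2.imwrite('pics/s4.png',cv2.resize(im,None,fx=4,fy=4,interpolation=cv2.INTER_CUBIC))"
```

```text
t 9.05 tcp [0.5872 0.1143 0.153 ] xang 82.12 zax [-0.001 -0.001 -1.   ] F [-0.4  -1.35  2.8 ] open 0.0239 gf 5.0
q [ 0.35  0.59 -0.8   1.74  0.49  1.02 -0.77]
```

View pics/s4.png

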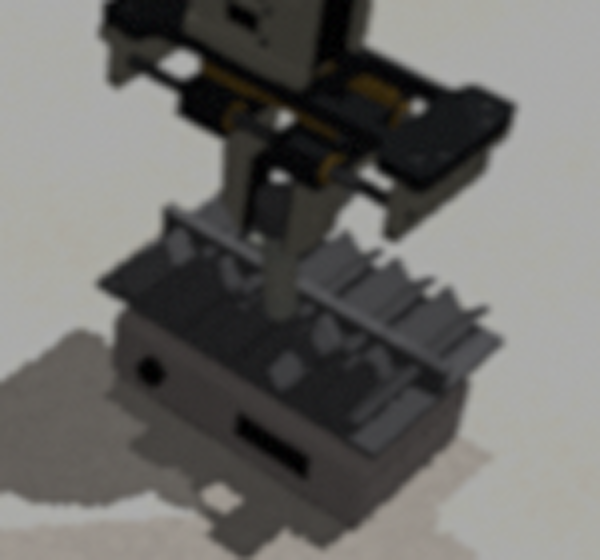

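The vial is tilting towards the block: cap at crop (270,210), foot at (278,318). Continue along the arc.

>>> jog_arm(
  targets=[
    {"dx":-0.032,"dy":0,"dz":0.006,"spin":0},
    {"dx":-0.032,"dy":0,"dz":0.007,"spin":0},
    {"dx":-0.022,"dy":0,"dz":0.011,"spin":0},
    {"dx":-0.021,"dy":0,"dz":0.012,"spin":0},
    {"dx":0,"dy":0,"dz":0,"spin":0},
  ],
)

```text
time: 9.72
tcp_pos: [0.5827, 0.0824, 0.1419]
tcp_rot: [-2.369, -2.063, 0.002]
contact_force: [0.3, -0.7, 1.2]
opening: 0.0237
gripper_force: 5.0
```

```bash
python3 st.py; python3 -c "
from h import *
c=cap('scene') 
im=c['color'][130:270,320:470,::-1]; cv2.imwrite('pics/s5.png',cv2.resize(im,None,fx=4,fy=4,interpolation=cv2.INTER_CUBIC))"
```

```text
t 9.72 tcp [0.5827 0.0824 0.1419] xang 82.11 zax [-0.001 -0.001 -1.   ] F [ 0.27 -0.73  1.17] open 0.0237 gf 5.0
q [ 0.41  0.59 -0.8   1.77  0.49  0.99 -0.72]
```

View pics/s5.png

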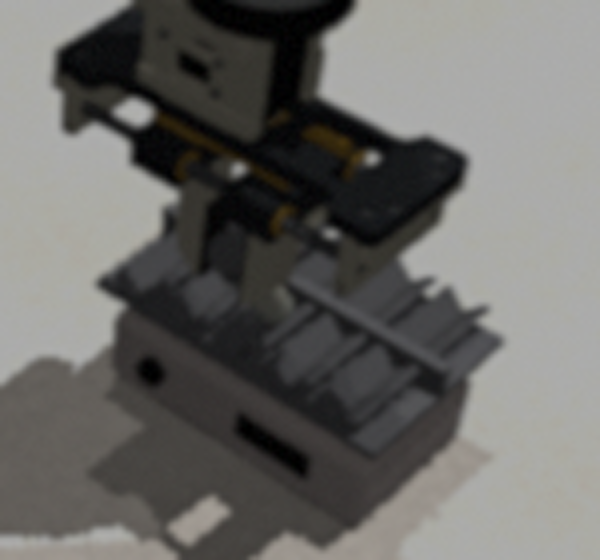

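The fingers now hide the vial. A sliver shows at crop (285,295) on the wall side, so it is tilted and the foot has stayed behind. Continue.

>>> jog_arm(
  targets=[
    {"dx":-0.019,"dy":0,"dz":0.014,"spin":0},
    {"dx":-0.019,"dy":0,"dz":0.014,"spin":0},
    {"dx":-0.016,"dy":0,"dz":0.017,"spin":0},
    {"dx":-0.016,"dy":0,"dz":0.018,"spin":0},
    {"dx":0,"dy":0,"dz":0,"spin":0},
  ],
)

```text
time: 10.4
tcp_pos: [0.5798, 0.0621, 0.1228]
tcp_rot: [-2.368, -2.064, 0.002]
contact_force: [0.8, -0.7, 0.0]
opening: 0.0237
gripper_force: 5.0
```

>>> jog_arm(
  targets=[
    {"dx":-0.012,"dy":0,"dz":0.02,"spin":0},
    {"dx":-0.012,"dy":0,"dz":0.02,"spin":0},
    {"dx":-0.009,"dy":0,"dz":0.022,"spin":0},
    {"dx":-0.008,"dy":0,"dz":0.022,"spin":0},
    {"dx":0,"dy":0,"dz":0,"spin":0},
  ],
)

```text
time: 11.02
tcp_pos: [0.5781, 0.0504, 0.0976]
tcp_rot: [-2.368, -2.064, 0.001]
contact_force: [0.8, -0.6, -0.5]
opening: 0.0236
gripper_force: 5.0
```

```bash
python3 st.py; python3 -c "
from h import *
a=cap('scene')['color'][130:270,320:470,::-1]; b=cap('top')['color'][180:320,180:330,::-1]
cv2.imwrite('pics/s6.png',cv2.resize(np.hstack([a,b]),None,fx=2.6,fy=2.6,interpolation=cv2.INTER_CUBIC))"
```

```text
t 11.03 tcp [0.5781 0.0504 0.0976] xang 82.17 zax [-0.001  0.    -1.   ] F [ 0.78 -0.62 -0.46] open 0.0236 gf 5.0
q [ 0.44  0.63 -0.76  1.82  0.54  0.91 -0.71]
```

View pics/s6.png

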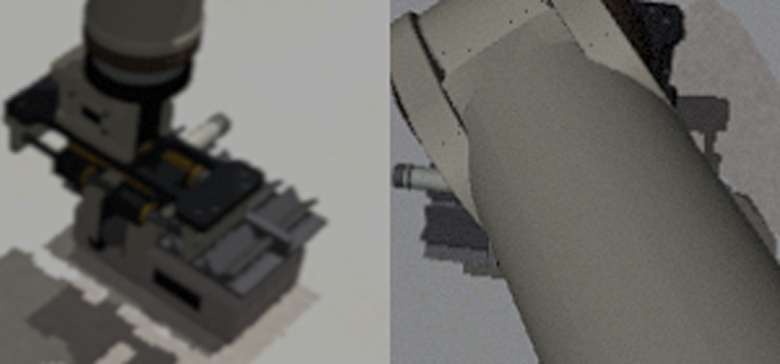

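Both views are now blocked by the arm, but the forces stay near zero, as the arc should give. Finish lowering to horizontal.

>>> jog_arm(
  targets=[
    {"dx":-0.005,"dy":0,"dz":0.023,"spin":0},
    {"dx":-0.004,"dy":0,"dz":0.023,"spin":0},
    {"dx":0,"dy":0,"dz":0.012,"spin":0},
    {"dx":0,"dy":0,"dz":0.008,"spin":0},
    {"dx":0,"dy":0,"dz":0,"spin":0},
  ],
)

```text
time: 11.75
tcp_pos: [0.5781, 0.0478, 0.0784]
tcp_rot: [2.368, 2.065, -0.0]
contact_force: [0.7, -1.1, 0.2]
opening: 0.0237
gripper_force: 5.0
```

>>> jog_arm(
  targets=[
    {"dx":0,"dy":0,"dz":0.004,"spin":0},
    {"dx":0.01,"dy":0,"dz":0.002,"spin":0},
    {"dx":0.01,"dy":0,"dz":0.002,"spin":0},
    {"dx":0,"dy":0,"dz":0,"spin":0},
    {"dx":0,"dy":0,"dz":0,"spin":0},
  ],
)

```text
time: 12.38
tcp_pos: [0.5791, 0.0544, 0.0763]
tcp_rot: [-2.367, -2.065, -0.001]
contact_force: [-0.8, -0.8, 0.4]
opening: 0.0235
gripper_force: 5.0
```

>>> jog_arm(
  targets=[
    {"dx":0.005,"dy":0,"dz":0,"spin":0},
    {"dx":0.005,"dy":0,"dz":0,"spin":0},
    {"dx":0.004,"dy":0,"dz":0.001,"spin":0},
    {"dx":0,"dy":0,"dz":0,"spin":0},
    {"dx":0,"dy":0,"dz":0,"spin":0},
  ],
)

```text
time: 13.0
tcp_pos: [0.5796, 0.0581, 0.0759]
tcp_rot: [2.368, 2.065, 0.0]
contact_force: [-0.3, -3.9, 1.5]
opening: 0.0238
gripper_force: 5.0
```

The wall contact is felt (Fy −3.9 N at grasp x ≈ −89 mm, just as predicted). A small extra nudge, then open.

>>> jog_arm(
  targets=[
    {"dx":0.004,"dy":0,"dz":0,"spin":0},
    {"dx":0,"dy":0,"dz":0,"spin":0},
    {"dx":0,"dy":0,"dz":0,"spin":0},
    {"dx":0,"dy":0,"dz":0,"spin":0},
    {"dx":0,"dy":0,"dz":0,"spin":0},
  ],
)

```text
time: 13.62
tcp_pos: [0.5797, 0.0593, 0.0759]
tcp_rot: [-2.368, -2.065, -0.0]
contact_force: [-0.1, -2.5, 1.5]
opening: 0.0238
gripper_force: 5.0
```

>>> jog_arm(
  targets=[
    {"dx":0,"dy":0,"dz":0,"spin":0},
    {"dx":0,"dy":0,"dz":0,"spin":0},
    {"dx":0,"dy":0,"dz":0,"spin":0},
    {"dx":0,"dy":0,"dz":0,"spin":0},
    {"dx":0,"dy":0,"dz":0,"spin":0},
  ],
  jaw=-0.1,
)

```text
time: 14.25
tcp_pos: [0.5797, 0.0593, 0.0758]
tcp_rot: [-2.368, -2.065, -0.0]
contact_force: [0.9, -1.1, 0.2]
opening: 0.0413
gripper_force: 0.0
```

Retreat straight up, then away towards the robot's right.

>>> jog_arm(
  targets=[
    {"dx":0,"dy":0,"dz":-0.06,"spin":0},
    {"dx":0,"dy":0,"dz":-0.1,"spin":0},
    {"dx":0,"dy":0,"dz":-0.16,"spin":0},
    {"dx":0,"dy":0,"dz":-0.16,"spin":0},
    {"dx":-0.1,"dy":0,"dz":-0.1,"spin":0},
  ],
)

```text
time: 14.88
tcp_pos: [0.5765, 0.033, 0.2542]
tcp_rot: [2.36, 2.07, 0.008]
contact_force: [0.2, -0.8, -0.8]
opening: 0.041
gripper_force: 0.0
```

>>> jog_arm(
  targets=[
    {"dx":-0.18,"dy":0,"dz":0,"spin":0},
    {"dx":-0.18,"dy":0,"dz":0,"spin":0},
    {"dx":-0.18,"dy":0,"dz":0,"spin":0},
    {"dx":-0.18,"dy":0,"dz":0,"spin":0},
    {"dx":-0.18,"dy":0,"dz":0,"spin":0},
  ],
)

```text
time: 15.5
tcp_pos: [0.5387, -0.2395, 0.2515]
tcp_rot: [2.366, 2.064, 0.001]
contact_force: [1.1, -0.2, 1.1]
opening: 0.0411
gripper_force: 0.0
```

```bash
python3 st.py; python3 -c "
from h import *
a=cap('scene')['color'][130:270,320:470,::-1]; c=cap('top'); b=c['color'][170:310,170:320,::-1]
cv2.imwrite('pics/s7.png',cv2.resize(np.hstack([a,b]),None,fx=2.6,fy=2.6,interpolation=cv2.INTER_CUBIC))
g=np.deg2rad(82.4)
for n in('top','scene'):
    P=cloud(pickle.load(open(n+'.pkl','rb'))).reshape(-1,3); d=P[:,:2]-[.590,.1468]; x=d@[np.cos(g),np.sin(g)]; y=d@[-np.sin(g),np.cos(g)]
    for lo,hi in((-.067,-.03),(-.03,-.008),(-.091,-.071)):
        m=(x>lo)&(x<hi)&(abs(y)<.016)&(P[:,2]>.0965)&(P[:,2]<.12); print(n,lo,m.sum(),np.nanmean(y[m]).round(4),np.nanpercentile(P[m,2],95).round(4))
    m=(abs(y)<.016)&(P[:,2]>.097)&(P[:,2]<.12)&(x<-.05); print('xmin',np.nanpercentile(x[m],1).round(4))
"
```

```text
t 15.5 tcp [ 0.5387 -0.2395  0.2515] xang 82.21 zax [ 0.002 -0.001 -1.   ] F [ 1.08 -0.21  1.08] open 0.0411 gf 0.0
q [ 0.99  0.45 -0.82  1.67  0.35  1.17 -0.05]
top -0.067 162 -0.0002 0.1056
top -0.03 82 0.0004 0.1058
top -0.091 103 0.0002 0.1076
xmin -0.0994
scene -0.067 109 -0.0029 0.1046
scene -0.03 48 -0.0022 0.1038
scene -0.091 70 -0.0037 0.107
xmin -0.099
```

View pics/s7.png

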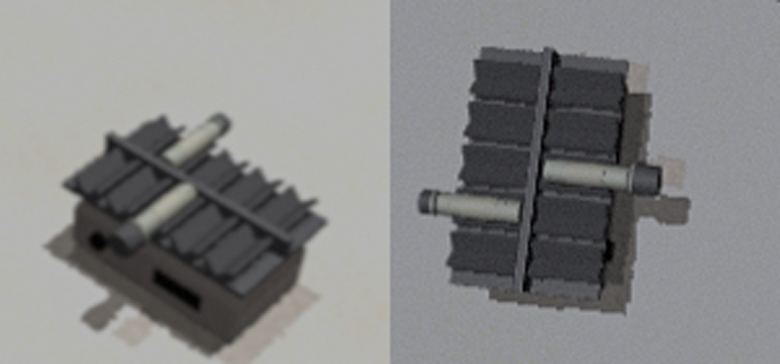

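The vial lies in the middle groove of the block-side row (third of five), cap over the edge. One check of the gap at the wall from an image profile.

```bash
python3 -c "
from h import *
g=np.deg2rad(82.4); c=pickle.load(open('top.pkl','rb')); o=np.array([.590,.1468])
G=cv2.cvtColor(c['color'],cv2.COLOR_RGB2GRAY).astype(np.float32)
def prof(z,y,xs):
    out=[]
    for x in xs:
        p=o+x*np.array([np.cos(g),np.sin(g)])+y*np.array([-np.sin(g),np.cos(g)])
        u,v=proj(c,[p[0],p[1],z])[0]; out.append(int(cv2.getRectSubPix(G,(1,1),(float(u),float(v)))[0,0]))
    return out
xs=np.arange(-.104,.012,.001)
for nm,z,y in(('axis',.101,0),('wallside',.098,.017),('wallside2',.098,-.017)):
    print(nm); p=prof(z,y,xs); print([(round(x*1000),q) for x,q in zip(xs,p) if x<-.084 or x>-.022])
"
```

```text
axis
[(-104, 137), (-103, 137), (-102, 120), (-101, 93), (-100, 63), (-99, 30), (-98, 34), (-97, 60), (-96, 75), (-95, 82), (-94, 83), (-93, 81), (-92, 81), (-91, 82), (-90, 83), (-89, 84), (-88, 84), (-87, 83), (-86, 83), (-85, 84), (-22, 142), (-21, 144), (-20, 145), (-19, 143), (-18, 142), (-17, 142), (-16, 141), (-15, 142), (-14, 143), (-13, 144), (-12, 145), (-11, 139), (-10, 127), (-9, 82), (-8, 39), (-7, 20), (-6, 6), (-5, 49), (-4, 91), (-3, 91), (-2, 91), (-1, 87), (0, 85), (1, 88), (2, 91), (3, 75), (4, 60), (5, 59), (6, 58), (7, 57), (8, 54), (9, 57), (10, 60), (11, 58)]
wallside
[(-104, 87), (-103, 88), (-102, 89), (-101, 89), (-100, 89), (-99, 90), (-98, 90), (-97, 89), (-96, 87), (-95, 86), (-94, 85), (-93, 84), (-92, 84), (-91, 84), (-90, 85), (-89, 88), (-88, 90), (-87, 88), (-86, 87), (-85, 87), (-22, 68), (-21, 74), (-20, 82), (-19, 84), (-18, 86), (-17, 87), (-16, 88), (-15, 88), (-14, 88), (-13, 86), (-12, 85), (-11, 71), (-10, 50), (-9, 35), (-8, 24), (-7, 16), (-6, 12), (-5, 29), (-4, 65), (-3, 84), (-2, 87), (-1, 87), (0, 86), (1, 87), (2, 92), (3, 92), (4, 87), (5, 82), (6, 81), (7, 79), (8, 77), (9, 76), (10, 76), (11, 75)]
wallside2
[(-104, 141), (-103, 140), (-102, 139), (-101, 137), (-100, 135), (-99, 137), (-98, 138), (-97, 135), (-96, 134), (-95, 137), (-94, 139), (-93, 138), (-92, 137), (-91, 134), (-90, 132), (-89, 139), (-88, 143), (-87, 122), (-86, 102), (-85, 89), (-22, 64), (-21, 70), (-20, 70), (-19, 69), (-18, 68), (-17, 67), (-16, 67), (-15, 67), (-14, 67), (-13, 63), (-12, 51), (-11, 41), (-10, 32), (-9, 24), (-8, 20), (-7, 15), (-6, 13), (-5, 15), (-4, 53), (-3, 87), (-2, 87), (-1, 86), (0, 85), (1, 84), (2, 81), (3, 78), (4, 72), (5, 65), (6, 64), (7, 65), (8, 63), (9, 60), (10, 60), (11, 59)]
```

The profile puts the wall edge at −4.7 mm but the foot edge at about −9 and the cap end at about −98, so there is a gap of about 4–5 mm. The vial must have slipped in the grip. To mend it I'll shut the fingers and push gently on the cap's end.

>>> jog_arm(
  targets=[
    {"dx":0.17,"dy":0,"dz":0,"spin":0},
    {"dx":0.18,"dy":0,"dz":0,"spin":0},
    {"dx":0.18,"dy":-0.004,"dz":0,"spin":0},
    {"dx":0.18,"dy":0,"dz":0,"spin":0},
    {"dx":0.15,"dy":0,"dz":0,"spin":0},
  ],
  jaw=-1,
)

```text
time: 16.23
tcp_pos: [0.5727, 0.0211, 0.2514]
tcp_rot: [2.365, 2.067, 0.002]
contact_force: [0.3, -0.5, 0.7]
opening: 0.001
gripper_force: 0.0
```

```bash
python3 st.py 0.5738 0.0249 0.085 82.4
```

```text
t 16.23 tcp [0.5727 0.0211 0.2514] xang 82.31 zax [ 0.002  0.    -1.   ] F [ 0.28 -0.51  0.73] open 0.001 gf 0.0
q [ 0.59  0.44 -0.88  1.71  0.36  1.16 -0.52]
tool delta units [0.0128 0.0009 0.5545]
spin -0.0005054580695037379
```

>>> jog_arm(
  targets=[
    {"dx":0,"dy":0,"dz":0.13,"spin":0},
    {"dx":0,"dy":0,"dz":0.16,"spin":0},
    {"dx":0,"dy":0,"dz":0.15,"spin":0},
    {"dx":0,"dy":0,"dz":0.115,"spin":0},
    {"dx":0,"dy":0,"dz":0,"spin":0},
  ],
)

```text
time: 16.85
tcp_pos: [0.5708, 0.0182, 0.082]
tcp_rot: [-2.364, -2.064, 0.005]
contact_force: [0.5, -0.5, -0.6]
opening: 0.0005
gripper_force: 0.0
```

>>> jog_arm(
  targets=[
    {"dx":0.022,"dy":0,"dz":0,"spin":0},
    {"dx":0.02,"dy":0,"dz":0,"spin":0},
    {"dx":0.007,"dy":0,"dz":0,"spin":0},
    {"dx":0.007,"dy":0,"dz":0,"spin":0},
    {"dx":0,"dy":0,"dz":0,"spin":0},
  ],
)

```text
time: 17.48
tcp_pos: [0.5751, 0.0345, 0.0836]
tcp_rot: [2.367, 2.065, 0.0]
contact_force: [-1.0, -0.1, 0.5]
opening: 0.0008
gripper_force: 0.0
```

```bash
python3 st.py 0.5765 0.0452 0.085 82.4
```

```text
t 17.48 tcp [0.5751 0.0345 0.0836] xang 82.19 zax [ 0. -0. -1.] F [-1.05 -0.09  0.53] open 0.0008 gf 0.0
q [ 0.46  0.64 -0.75  1.84  0.56  0.88 -0.69]
tool delta units [ 0.0358 -0.0003 -0.0048]
spin -0.0011509322101984608
```

>>> jog_arm(
  targets=[
    {"dx":0.008,"dy":0,"dz":0,"spin":0},
    {"dx":0.008,"dy":0,"dz":0,"spin":0},
    {"dx":0.006,"dy":0,"dz":0,"spin":0},
    {"dx":0.005,"dy":0,"dz":0,"spin":0},
    {"dx":0,"dy":0,"dz":0,"spin":0},
  ],
)

```text
time: 18.1
tcp_pos: [0.5761, 0.0427, 0.0833]
tcp_rot: [-2.367, -2.065, -0.0]
contact_force: [-0.1, 0.5, 1.3]
opening: 0.0006
gripper_force: 0.0
```

>>> jog_arm(
  targets=[
    {"dx":0.004,"dy":0,"dz":0,"spin":0},
    {"dx":0.004,"dy":0,"dz":0,"spin":0},
    {"dx":0,"dy":0,"dz":0,"spin":0},
    {"dx":0,"dy":0,"dz":0,"spin":0},
    {"dx":0,"dy":0,"dz":0,"spin":0},
  ],
)

```text
time: 18.73
tcp_pos: [0.5765, 0.0448, 0.0833]
tcp_rot: [2.368, 2.065, 0.0]
contact_force: [-0.1, -1.9, -0.2]
opening: 0.0008
gripper_force: 0.4
```

>>> jog_arm(
  targets=[
    {"dx":0.004,"dy":0,"dz":0,"spin":0},
    {"dx":0.003,"dy":0,"dz":0,"spin":0},
    {"dx":0,"dy":0,"dz":0,"spin":0},
    {"dx":0,"dy":0,"dz":0,"spin":0},
    {"dx":0,"dy":0,"dz":0,"spin":0},
  ],
)

```text
time: 19.35
tcp_pos: [0.5764, 0.0449, 0.0832]
tcp_rot: [2.368, 2.062, -0.004]
contact_force: [-0.8, -6.2, 2.0]
opening: 0.0007
gripper_force: 2.8
```

The tool stalls with the force up to 6 N, so the foot is firmly on the wall. Back off, go up and away, and check again.

>>> jog_arm(
  targets=[
    {"dx":-0.01,"dy":0,"dz":0,"spin":0},
    {"dx":-0.04,"dy":0,"dz":0,"spin":0},
    {"dx":-0.06,"dy":0,"dz":-0.05,"spin":0},
    {"dx":0,"dy":0,"dz":-0.17,"spin":0},
    {"dx":0,"dy":0,"dz":-0.18,"spin":0},
  ],
)

```text
time: 19.98
tcp_pos: [0.5717, 0.0136, 0.204]
tcp_rot: [-2.367, -2.063, 0.001]
contact_force: [0.5, -0.5, 0.5]
opening: 0.0006
gripper_force: 0.0
```

>>> jog_arm(
  targets=[
    {"dx":-0.17,"dy":0,"dz":-0.1,"spin":0},
    {"dx":-0.18,"dy":0,"dz":0,"spin":0},
    {"dx":-0.18,"dy":0,"dz":0,"spin":0},
    {"dx":-0.18,"dy":0,"dz":0,"spin":0},
    {"dx":0,"dy":0,"dz":0,"spin":0},
  ],
)

```text
time: 20.6
tcp_pos: [0.5416, -0.2037, 0.2326]
tcp_rot: [2.377, 2.053, -0.003]
contact_force: [0.8, 0.8, -0.2]
opening: 0.0005
gripper_force: 0.0
```

```bash
python3 st.py; python3 -c "
from h import *
g=np.deg2rad(82.4); c=cap('top'); o=np.array([.590,.1468])
G=cv2.cvtColor(c['color'],cv2.COLOR_RGB2GRAY).astype(np.float32)
for x in list(range(-101,-88))+list(range(-14,3)):
    p=o+x/1000*np.array([np.cos(g),np.sin(g)]); u,v=proj(c,[p[0],p[1],.101])[0]
    print((x,int(cv2.getRectSubPix(G,(1,1),(float(u),float(v)))[0,0])),end=' ')
P=cloud(c).reshape(-1,3); d=P[:,:2]-o; x=d@[np.cos(g),np.sin(g)]; y=d@[-np.sin(g),np.cos(g)]
for lo,hi in((-.067,-.03),(-.03,-.008),(-.091,-.071)):
    m=(x>lo)&(x<hi)&(abs(y)<.016)&(P[:,2]>.0965)&(P[:,2]<.12); print(lo,m.sum(),np.nanmean(y[m]).round(4),np.nanpercentile(P[m,2],95).round(4))
"
```

```text
t 20.6 tcp [ 0.5416 -0.2037  0.2326] xang 81.63 zax [-0.001 -0.002 -1.   ] F [ 0.85  0.78 -0.16] open 0.0005 gf 0.0
q [ 0.95  0.46 -0.83  1.72  0.37  1.13 -0.14]
(-101, 130) (-100, 133) (-99, 138) (-98, 135) (-97, 127) (-96, 103) (-95, 70) (-94, 48) (-93, 34) (-92, 44) (-91, 68) (-90, 79) (-89, 81) (-14, 141) (-13, 142) (-12, 142) (-11, 141) (-10, 140) (-9, 141) (-8, 141) (-7, 143) (-6, 144) (-5, 125) (-4, 106) (-3, 96) (-2, 86) (-1, 84) (0, 83) (1, 87) (2, 91) -0.067 163 0.0002 0.1062
-0.03 94 0.0002 0.1052
-0.091 117 -0.0 0.1082
```

The gap is closed: the vial's foot edge is now at the wall and the cap end has moved in by about 5 mm. Hand in.

```bash
python3 -c "
from h import *
print(workorder.finish_job())"
```

```text
the job is handed in; nothing more can be done
None
```

The wide-capped vial is lying in the middle groove of the row nearer the block, foot against the wall and cap out over the block-side edge, released and handed in at about 21 s; the verdict was not shown to me.

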